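Seat the vial rack in the loading dock and latch it

ROBOT

A 6-joint arm with a two-finger parallel gripper is mounted at the origin on the work surface. World frame = base frame: x ahead of the robot, y to its left, z up, the work surface at z = 0. Lengths are in m, angles in rad, forces in N, time in s.
With the tool pointing down it reaches from about 0.35 to 0.775 m from the base axis. Payload 7.3 kg.
Tool frame: the origin (TCP) lies at the centre of the arm's flange, where the gripper is bolted on; the fingertips stand 178 mm ahead of it and the grasp point (between the pads) lies 159 mm ahead of it; x points along the fingers, y is the direction in which the jaws open and shut, and the axes are right-handed (so a half turn about x gives the same grasp; the last joint's range is limited). The gripper opens to 92 mm and grips with 3 to 60 N. Pads are 19 mm wide; open, the fingers measure 130 mm over their backs; the gripper's body (75 mm by 190 mm) begins 47 mm behind the grasp point.
Start: joints at [1.024, 0.342, 1.524, -0, 1.275, -0.146], TCP at [0.205, 0.483, 0.405] pointing down, gripper open.
Joint ranges: [-2.53, 2.53], [-0.77, 2.02], [0.04, 2.7], [-1, 4.14], [0.28, 2.66], [-3.11, 3.11]. Speed limits (rad/s): [2.57, 2.57, 3.14, 3.14, 3.14, 3.14].

INTERFACE

Orientations are given as [roll, pitch, yaw] about the fixed x, y, z axes, in that order (R = Rz(yaw) Ry(pitch) Rx(roll)).
In Python, from cell import readout, cams, workorder gives the robot as it stands.
- The arm moves only by the shell command python3 -m inch 'ROWS' [FORCE]. ROWS is text: rows parted by semicolons, each of 5 numbers parted by spaces: the shift along the world's x, y, z in mm, then the turn about the world's z in rad, then the opening, from 0 (shut) to 1 (fully open). A call has 1 to 8 rows; each row shifts and turns the commanded pose from where the row before left it; what a row does not reach is not made up. A row lasts 1/12 s, in which the tool goes at most 41.7 mm and 7.16 degrees, less where a joint would pass 70% of its speed; a pose out of reach is approached as far as the arm can. A call is refused whole if a number of a shift passes 41.7 or a number of a turn 0.125, either way. A call with a gripper value outside its range is refused whole. The fingers move at their own pace and stop on an object; FORCE is the grip in N (left out, the last holds). Time passes only in rows, so rows that do not move let the fingers close. It gives the time, the measured TCP pose, the force and the opening at its end, in the units of the state.
- readout.observe(): the state, without advancing time (a new reading comes with each control period).
- cams.read_camera(name): name is "side" or "top"; returns a dict with "color" (480x640x3 uint8, red, green, blue), "fx", "fy", "cx", "cy" (pixels), "dist_coeffs" ([k1, k2, p1, p2, k3] as OpenCV has them; the pictures are not rectified), "world_to_cam" (4x4, takes a point from world to camera coordinates). Camera axes: x right, y down, z forward; pixel columns grow to the right and rows downward; lengths in m; the calibration is good to about 2 mm. A picture is of the moment at which its call begins. There is no depth.
- workorder.hand_in(): hands the job in, once; it reports no verdict.
The state is a dict: "time": time; "qpos": joint angles; "qvel": joint speeds; "joint_efforts": joint torques, N m; "tool_pos": TCP position; "tool_rot": TCP orientation; "contact_force": force on the tool from outside, world axes, zero at the start; "torque": the same for the moment, N m; "opening": finger opening in m.
Only numpy, scipy, OpenCV 4.12 (cv2) and the standard library are available. Lean on these libraries where they do the work, as an engineer would, in place of code of your own. Each camera call takes 0.05 s, during which the arm holds its last target.

TASK

Push the blue vial rack along the dock plate, without picking it up, until it sits square against both the long side fence and the end stop. Then push the red knob so that the latch bar slides fully across behind the rack, all the way to the end of its travel. Leave the bottle, the beaker and the spare vial where they stand.

Things in the scene. Friction and masses are not known exactly. Their poses are not given: they have to be found in the camera images.
- dock: Fixed metal plate on the bench, 6 mm thick, x -140..150, y -165..75 mm in its own frame (origin at bench level, x away from the robot, turned up to 17 degrees). Two dark blue walls 10 mm thick, tops 31 mm above the bench: side fence, inner face y = 60, x -135..130; end stop, inner face x = 130, y -50..70. Two latch guides, tops 13 mm above the bench, at x 22..29 and 55..62, y -155..-60.
- seat (a point): Point fixed to the dock, on the plate's top face (6 mm above the bench) at dock (95, 10) mm, with the dock's axes: where the rack's origin is when the rack touches both fence and stop.
- rack: Loose blue vial rack: block 70 mm (its x) by 100 mm (its y), 28 mm high, with fixed capped vials up to 42 mm; 0.25 to 0.5 kg, slides under a push of 1 to 2 N. Origin at the centre of its underside. Starts on the near part of the plate, short of the latch, 15 to 75 mm from the fence, turned up to 12 degrees against the dock; seated, its axes are parallel to the dock's.
- latch (a joint): Travel of the sliding latch along the dock's +y: 0 open (starts 0 to 0.008), 0.050 m fully across; stays where left, needs about 2 N. Steel bar 24 mm wide (dock x 30..54), 8 to 18 mm above the bench, from 30 mm on the knob's -y side to 55 mm on its +y side. At 0 its end is 12 mm short of the seated rack's side; across, it stands 6 mm behind the rack's near face.
- latch_knob (a point): Centre of the top of the red knob on the latch, 44 mm above the bench; an upright post 14 mm in diameter from 18 to 44 mm above the bench. At latch 0 it is at dock (42, -107) mm.
- bottle: Bystander: amber bottle with a blue cap, 66 mm in diameter, 120 mm tall, standing on the bench on one side of the dock; origin at the centre of its underside.
- beaker: Bystander: clear glass beaker, 60 mm in diameter, 75 mm tall, standing on the bench on the dock's other side; origin at the centre of its underside.
- vial: Bystander: spare amber vial, 26 mm in diameter, 50 mm tall, standing on the plate beside the rack's seat; origin at the centre of its underside.

How it is judged:
By the outcome, as a careful person would: the job done as asked, in the order asked, and still so for the second after the job is handed in, with the robot touching nothing.
It also fails if it takes over 69 s, if anything falls off the work surface, if the arm or the gripper's body presses on something with over 40 N, if the wrist force passes 120 N, or if a joint passes its speed limit or range.

## Working session

There is one attempt and no reset: what is moved stays moved. The work goes in short steps, Python scripts to look and compute and a shell command to move; the robot and the scene stay as the last step left them, time stands still between calls to the robot, and variables do not carry over. Pictures are saved under pics/ and viewed, and the job is handed in when it is done.

```bash
ls; mkdir -p pics; python3 - <<'E'
from cell import readout,cams
import cv2
s=readout.observe();print(s)
for n in("side","top"):
    c=cams.read_camera(n);cv2.imwrite(f"pics/{n}0.png",c["color"][:,:,::-1]);print(n,c["fx"],c["fy"],c["cx"],c["cy"],c["dist_coeffs"],c["world_to_cam"])
E
```

```text
pics
{'time': 0.0, 'qpos': array([ 1.02401083e+00,  3.42713972e-01,  1.52502410e+00,  4.14834863e-05,
        1.27538976e+00, -1.45990575e-01]), 'qvel': array([-1.89058536e-04,  5.52222516e-04,  7.90778287e-04, -1.64587538e-03,
        1.23357996e-03, -1.20203861e-05]), 'joint_efforts': array([ 1.47888662e-03, -4.31261730e+01, -2.44221926e+01,  7.17221992e-02,
        5.59725228e-02, -1.92728317e-04]), 'tool_pos': array([0.20472675, 0.48328892, 0.40404682]), 'tool_rot': array([-1.74262042,  1.56926063, -2.14342744]), 'contact_force': array([ 0.00186366,  0.0114658 , -0.58266089]), 'torque': array([0.03906256, 0.06252785, 0.00072089]), 'opening': 0.09184568676735932}
side 560.9740898774355 560.9740898774355 327.07333142698025 242.77472711274208 [-0.14498261  0.          0.          0.          0.        ] [[ 0.8112313  -0.58442842 -0.01863346 -0.49575884]
 [-0.43340367 -0.57959496 -0.69009488  0.31349332]
 [ 0.3925112   0.56790238 -0.72347899  0.71177519]
 [ 0.          0.          0.          1.        ]]
top 554.8198303357151 554.8198303357151 321.8018473902014 251.16096622409646 [0.01200146 0.         0.         0.         0.        ] [[-2.25863690e-05 -9.99999123e-01  1.32386607e-03 -2.20969021e-02]
 [-9.93919359e-01 -1.23322452e-04 -1.10110363e-01  6.26144509e-01]
 [ 1.10110430e-01 -1.31830311e-03 -9.93918485e-01  9.30633180e-01]
 [ 0.00000000e+00  0.00000000e+00  0.00000000e+00  1.00000000e+00]]
```

View pics/top0.png

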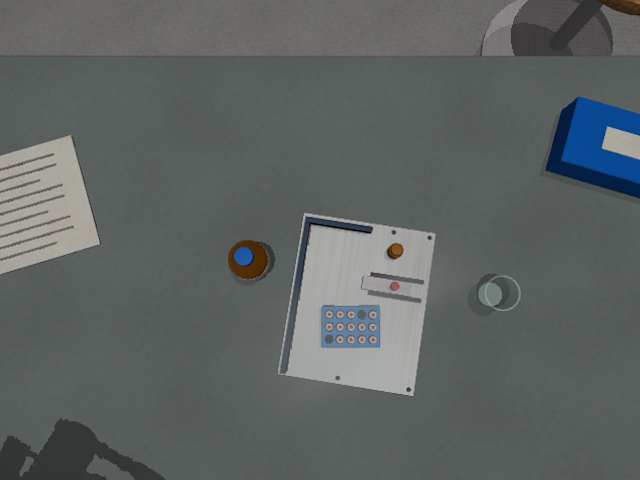

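View pics/side0.png

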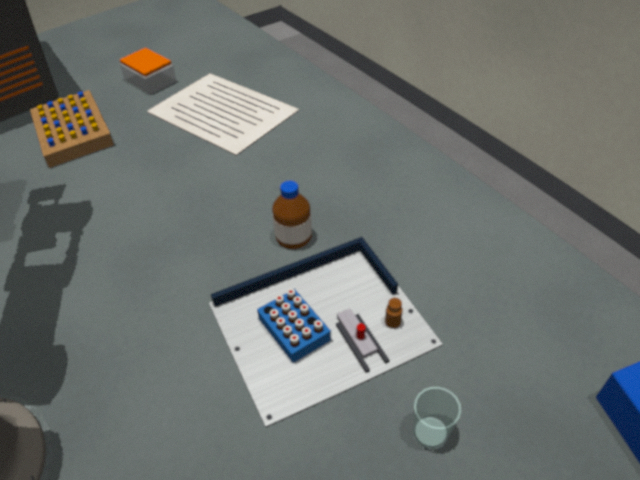

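The top view shows the dock from about (282,375) to (435,235), with the fence at left and the stop at the top. The rack is at (351,327), the knob at (395,286), the vial at (396,251), the bottle at (248,260) and the beaker at (499,293). I'll zoom in for exact corners.

```bash
cat > h.py <<'E'
import numpy as np,cv2
from cell import readout,cams
def px2w(c,pts,z):
    K=np.array([[c["fx"],0,c["cx"]],[0,c["fy"],c["cy"]],[0,0,1]]);T=np.array(c["world_to_cam"])
    u=cv2.undistortPoints(np.array(pts,float).reshape(-1,1,2),K,np.array(c["dist_coeffs"])).reshape(-1,2)
    d=np.c_[u,np.ones(len(u))]@T[:3,:3]; o=-T[:3,:3].T@T[:3,3]
    return o+d*((z-o[2])/d[:,2])[:,None]
def w2px(c,P):
    K=np.array([[c["fx"],0,c["cx"]],[0,c["fy"],c["cy"]],[0,0,1]]);T=np.array(c["world_to_cam"])
    return cv2.projectPoints(np.array(P,float).reshape(-1,1,3),cv2.Rodrigues(T[:3,:3])[0],T[:3,3],K,np.array(c["dist_coeffs"]))[0].reshape(-1,2)
def crop(c,box,k,name):
    x0,y0,x1,y1=box;im=c["color"][y0:y1,x0:x1,::-1]
    cv2.imwrite(name,cv2.resize(im,None,fx=k,fy=k,interpolation=cv2.INTER_CUBIC))
E
python3 - <<'E'
from h import *
c=cams.read_camera("top");crop(c,(270,205,450,405),3,"pics/tz.png")
c=cams.read_camera("side");crop(c,(200,230,450,430),3,"pics/sz.png")
E
```

```text
(no output)
```

View pics/tz.png

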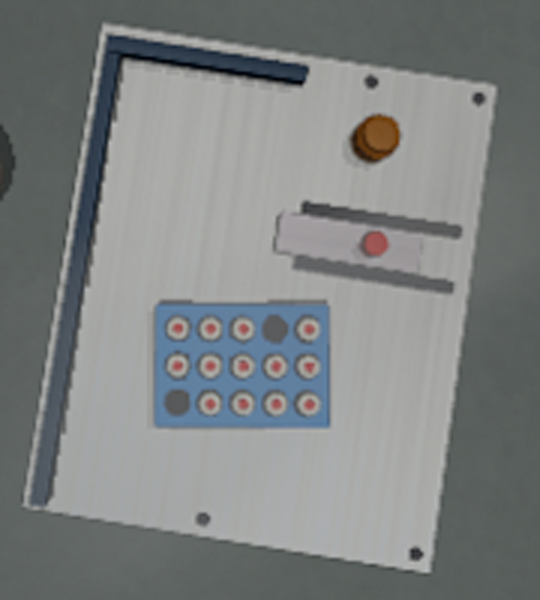

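View pics/sz.png

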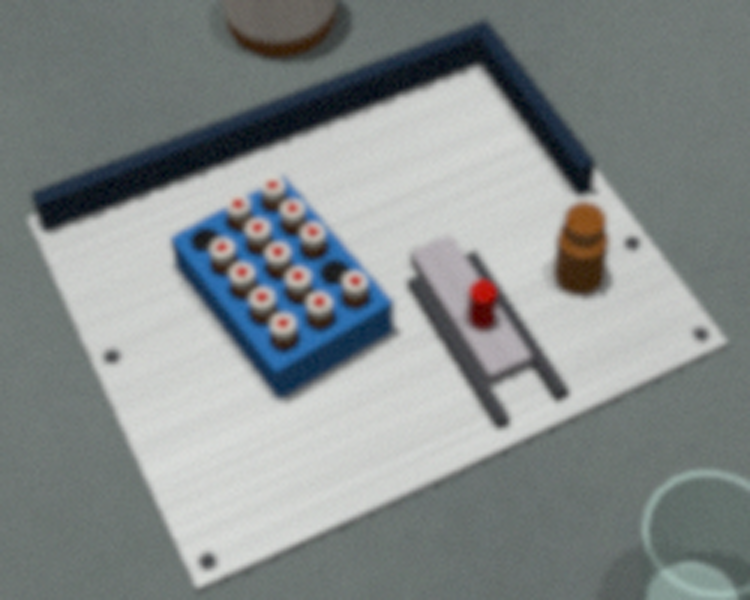

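Top crop: plate corners (105,23), (496,86), (430,572) and (24,505); rack top corners (156,303), (328,303), (329,428) and (155,427); knob top (375,243); vial cap (382,134). Side crop: plate corners (725,342), (197,590); knob top (485,292). Next step is fitting poses to these.

```bash
cat >> h.py <<'E'
def fit2(local,world):
    L=np.array(local,float);W=np.array(world,float);l=L.mean(0);w=W.mean(0);A=L-l;B=W-w
    th=np.arctan2((A[:,0]*B[:,1]-A[:,1]*B[:,0]).sum(),(A*B).sum());R=np.array([[np.cos(th),-np.sin(th)],[np.sin(th),np.cos(th)]])
    t=w-R@l; return th,R,t,np.abs(B-A@R.T).max()
E
python3 - <<'E'
from h import *
ct=cams.read_camera("top");cs=cams.read_camera("side")
T=lambda p:np.array(p,float)/3+[270,205]
S=lambda p:np.array(p,float)/3+[200,230]
loc=np.array([[150,75],[150,-165],[-140,-165],[-140,75]])/1e3
W=px2w(ct,T([(105,23),(496,86),(430,572),(24,505)])-.33,.006)[:,:2]
th,R,t,e=fit2(loc,W);print("dock",np.degrees(th),t,e)
W=px2w(cs,S([(725,342),(197,590)])-.33,.006)[:,:2];print("side corners in dock",(W-t)@R)
rw=px2w(ct,T([(156,303),(328,303),(329,428),(155,428)])-.33,.034)[:,:2]
rl=np.array([[35,50],[35,-50],[-35,-50],[-35,50]])/1e3
a,_,rt,e=fit2(rl,rw);print("rack top h34",np.degrees(a),rt,e,"dock",(rt-t)@R)
print("rack side",(px2w(cs,S([(175,245),(285,178),(392,305),(282,372)])-.33,.034)[:,:2]-t)@R,"\n top",(rw-t)@R)
for n,p,q,z in(("knob",(375,243),(485,292),.044),("vial",(382,134),(585,215),.056)):
    for c,pp,f in((ct,p,T),(cs,q,S)):
        w=px2w(c,f([pp])-.33,z)[:,:2];print(n,w,(w-t)@R)
print("seat",t+R@[.095,.01])
w=px2w(ct,[(243,256)],.12)[:,:2];print("bottle",w,(w-t)@R)
w=px2w(ct,[(500,293),],.075)[:,:2];print("beaker",w,(w-t)@R)
E
```

```text
dock -9.139512918667089 [ 0.54056347 -0.04040422] 0.0015485738980473007
side corners in dock [[ 0.14954304 -0.16288353]
 [-0.1391896  -0.16465426]]
rack top h34 -0.10773811869895308 [ 0.4963951  -0.07098977] 0.0007812285160168492 dock [-0.03874945 -0.03721291]
rack side [[-0.07909124  0.00143111]
 [-0.01099384  0.01559365]
 [ 0.0025893  -0.08203839]
 [-0.06173252 -0.0925377 ]] 
 top [[-0.01162017  0.0169366 ]
 [ 0.00407158 -0.08052839]
 [-0.06585453 -0.09151499]
 [-0.08159467  0.00625513]]
knob [[ 0.56572214 -0.14670912]] [[ 0.04172463 -0.10095913]]
knob [[ 0.56709535 -0.14835858]] [[ 0.04334241 -0.10236953]]
vial [[ 0.62691279 -0.14998791]] [[ 0.10265924 -0.09447684]]
vial [[ 0.63024669 -0.14795841]] [[ 0.10562845 -0.09194355]]
seat [ 0.63594578 -0.04562088]
bottle [[0.60896314 0.10276146]] [[0.04479102 0.15221265]]
beaker [[ 0.55219857 -0.31625016]] [[ 0.05530248 -0.27049583]]
```

```bash
cat >> h.py <<'E'
from scipy.spatial.transform import Rotation as Ro
th=np.radians(-9.14);Rd=np.array([[np.cos(th),-np.sin(th)],[np.sin(th),np.cos(th)]]);td=np.array([0.54056,-0.0404])
def stat(goal=None,jaw=None):
    s=readout.observe();R=Ro.from_euler("xyz",s["tool_rot"]).as_matrix();y=np.degrees(np.arctan2(R[1,1],R[0,1]))
    p=np.array(s["tool_pos"]);print("t",round(s["time"],2),"dock xy",((p[:2]-td)@Rd*1e3).round(1),"tipz",round(p[2]*1e3-178,1),"jaw wrt dock",round(y+9.14,1),"toolx",R[:,0].round(3),"F",np.round(s["contact_force"],1),"Fdock",(np.array(s["contact_force"])[:2]@Rd).round(1),"open",round(s["opening"],4))
    if goal is not None: print("shift mm",((td+Rd@(np.array(goal)/1e3)-p[:2])*1e3).round(1))
    return s
E
python3 -c "
from h import *
stat((-39,-125))
print('unit x,y',Rd.T)"
```

```text
t 0.3 dock xy [-414.7  463.8] tipz 226.5 jaw wrt dock 76.2 toolx [-0. -0. -1.] F [ 0.5 -0.2  0.1] Fdock [ 0.5 -0.1] open 0.0919
shift mm [ 277.4 -641. ]
unit x,y [[ 0.98730315 -0.15884737]
 [ 0.15884737  0.98730315]]
```

```bash
python3 -m inch '8 -18 0 -0.11 0.3;15 -35 0 -0.11 0.3;15 -35 0 -0.11 0.3;15 -35 0 -0.11 0.3;15 -35 0 -0.11 0.3;15 -35 0 -0.11 0.3;15 -35 0 -0.11 0.3;15 -35 0 -0.11 0.3' 20; python3 -m inch '15 -35 0 -0.11 0.3;15 -35 0 -0.11 0.3;15 -35 0 -0.11 0.3;15 -35 0 -0.12 0.3;15 -35 0 0 0.3;15 -35 0 0 0.3;15 -35 0 0 0.3;15 -35 0 0 0.3'; python3 -c "
from h import *
stat((-39,-125))"
```

```text
time: 0.97
tool_pos: [0.3179, 0.2187, 0.4049]
tool_rot: [1.641, 1.57, 0.356]
contact_force: [1.3, -0.2, 0.1]
opening: 0.0428
time: 1.63
tool_pos: [0.4381, -0.0616, 0.4049]
tool_rot: [1.682, 1.57, -0.05]
contact_force: [1.4, 0.7, 0.4]
opening: 0.0274
t 1.63 dock xy [-97.8 -37.2] tipz 226.9 jaw wrt dock -0.1 toolx [ 0.001 -0.    -1.   ] F [1.4 0.7 0.4] Fdock [1.3 0.9] open 0.0274
shift mm [ 44.1 -96. ]
```

```bash
python3 -m inch '11 -24 0 0 0.3;11 -24 0 0 0.3;11 -24 0 0 0.3;11 -24 0 0 0.3;0 0 -40 0 0.3;0 0 -40 0 0.3;0 0 -40 0 0.3;0 0 -30 0 0.3'; python3 -m inch '0 0 -30 0 0.3;0 0 -20 0 0.3;0 0 -8 0 0.3;0 0 0 0 0.3;0 0 0 0 0.3'; python3 -c "
from h import *
stat((-39,-95));c=cams.read_camera('top');crop(c,(250,190,450,410),2.5,'pics/t1.png')"
```

```text
time: 2.3
tool_pos: [0.481, -0.1555, 0.252]
tool_rot: [-1.886, 1.568, 2.666]
contact_force: [-0.2, -0.2, -1.1]
opening: 0.0276
time: 2.72
tool_pos: [0.4822, -0.1558, 0.1973]
tool_rot: [1.31, 1.57, -0.421]
contact_force: [0.2, -0.3, 0.1]
opening: 0.0277
t 2.72 dock xy [ -39.3 -123.2] tipz 19.3 jaw wrt dock -0.0 toolx [ 0.001 -0.    -1.   ] F [ 0.2 -0.3  0.1] Fdock [ 0.2 -0.2] open 0.0277
shift mm [ 4.8 27.8]
```

View pics/t1.png

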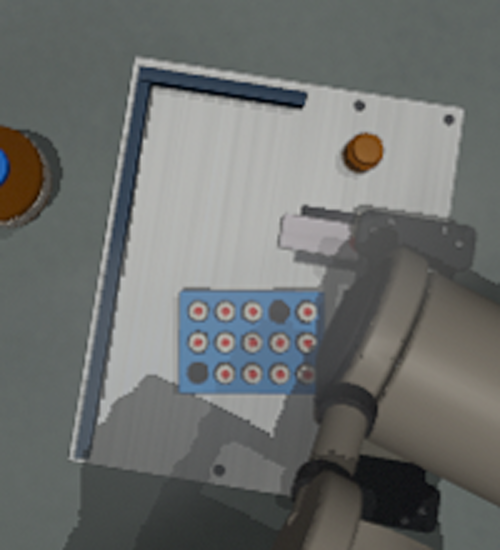

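The gripper stands at the rack's -y side and clears the rack, knob and beaker; nothing has moved. Pushing towards the fence.

```bash
python3 -m inch '1 6 -4 0 0.3;1.6 9.9 0 0 0.3;1 6 0 0 0.3;1 6 0 0 0.3;1 6 0 0 0.3;1 6 0 0 0.3;1 6 0 0 0.3;1 6 0 0 0.3'; python3 -c "
from h import *
stat((-39,-49.5))"
```

```text
time: 3.43
tool_pos: [0.4907, -0.1032, 0.1929]
tool_rot: [1.298, 1.57, -0.433]
contact_force: [-1.2, -3.4, 2.0]
opening: 0.0277
t 3.43 dock xy [-39.3 -69.9] tipz 14.9 jaw wrt dock -0.0 toolx [ 0.001 -0.    -1.   ] F [-1.2 -3.4  2. ] Fdock [-0.7 -3.6] open 0.0277
shift mm [ 3.5 20.1]
```

```bash
python3 -m inch '0.8 5 0 0 0.3;0.8 5 0 0 0.3;0.5 3 0 0 0.3;0.3 2 0 0 0.3;0.2 1 0 0 0.3;0 0 0 0 0.3'; python3 -c "
from h import *
stat((-39,-49.5));c=cams.read_camera('top');crop(c,(250,190,450,410),2.5,'pics/t2.png')
c=cams.read_camera('side');crop(c,(190,220,440,420),3,'pics/s2.png')"
```

```text
time: 3.93
tool_pos: [0.493, -0.0875, 0.1926]
tool_rot: [-2.642, 1.57, 1.91]
contact_force: [-0.4, 0.5, 1.0]
opening: 0.0277
t 3.93 dock xy [-39.5 -54. ] tipz 14.6 jaw wrt dock -0.0 toolx [-0.  0. -1.] F [-0.4  0.5  1. ] Fdock [-0.4  0.4] open 0.0277
shift mm [1.2 4.4]
```

View pics/t2.png

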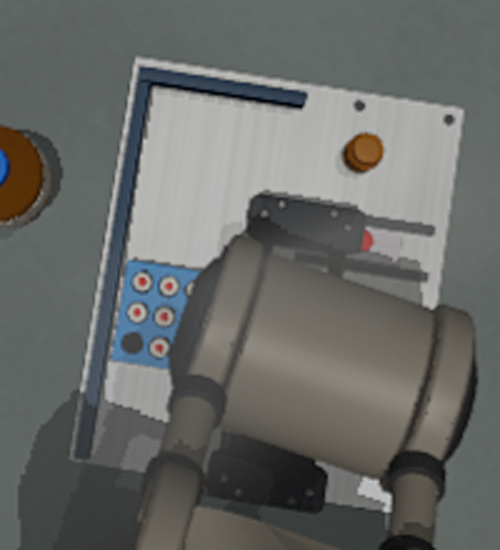

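View pics/s2.png

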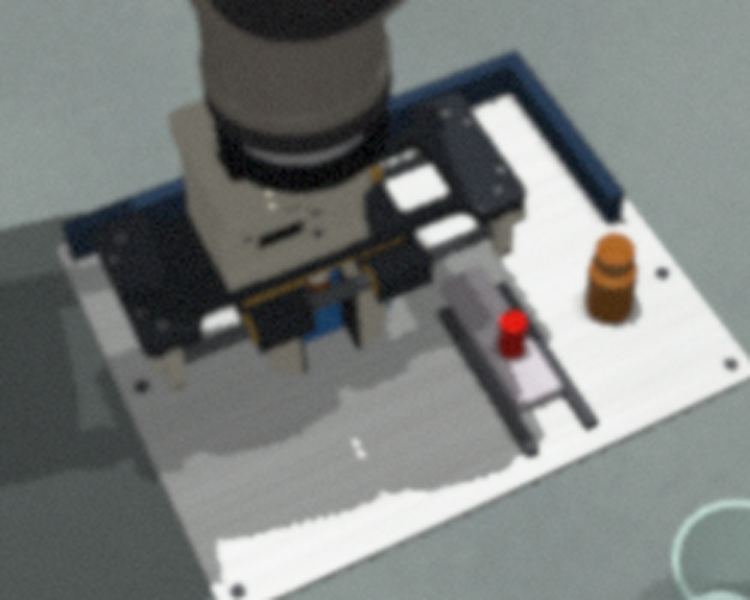

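In the top view the rack is square and nearly at the fence (about x 130, y 265–360 in the crop). I'll creep the rest and watch the force.

```bash
for i in 1; do python3 -m inch '0.2 1 0 0 0.3;0.2 1 0 0 0.3;0 0 0 0 0.3'; python3 -m inch '0.2 1 0 0 0.3;0 0 0 0 0.3'; python3 -m inch '0.2 1 0 0 0.3;0 0 0 0 0.3';  done; python3 -c "
from h import *
stat((-39,-49.5))"
```

```text
time: 4.28
tool_pos: [0.4933, -0.0856, 0.1925]
tool_rot: [-1.844, 1.57, 2.709]
contact_force: [-0.0, -0.5, -0.1]
opening: 0.0276
time: 4.45
tool_pos: [0.4936, -0.0846, 0.1927]
tool_rot: [-2.12, 1.571, 2.432]
contact_force: [0.2, 0.4, -0.7]
opening: 0.0276
time: 4.62
tool_pos: [0.4938, -0.0836, 0.1927]
tool_rot: [2.891, 1.571, 1.16]
contact_force: [-0.5, -0.5, -0.1]
opening: 0.0275
t 4.62 dock xy [-39.3 -50. ] tipz 14.7 jaw wrt dock -0.0 toolx [ 0.  0. -1.] F [-0.5 -0.5 -0.1] Fdock [-0.4 -0.6] open 0.0275
shift mm [0.4 0.5]
```

```bash
python3 -m inch '0.2 1 0 0 0.3;0.2 1 0 0 0.3;0 0 0 0 0.3'; python3 -m inch '0.2 1 0 0 0.3;0 0 0 0 0.3'; python3 -c "
from h import *
stat((-39,-49.5));c=cams.read_camera('top');crop(c,(270,270,370,380),5,'pics/t3.png')"
```

```text
time: 4.87
tool_pos: [0.4941, -0.0828, 0.1928]
tool_rot: [0.102, 1.568, -1.627]
contact_force: [-3.5, -10.8, -1.3]
opening: 0.0276
time: 5.03
tool_pos: [0.4942, -0.0825, 0.1928]
tool_rot: [0.033, 1.567, -1.696]
contact_force: [-4.2, -15.8, 0.3]
opening: 0.0273
t 5.03 dock xy [-39.1 -49. ] tipz 14.8 jaw wrt dock 0.0 toolx [-0.    -0.004 -1.   ] F [ -4.2 -15.8   0.3] Fdock [ -1.7 -16.2] open 0.0273
shift mm [-0.  -0.5]
```

View pics/t3.png

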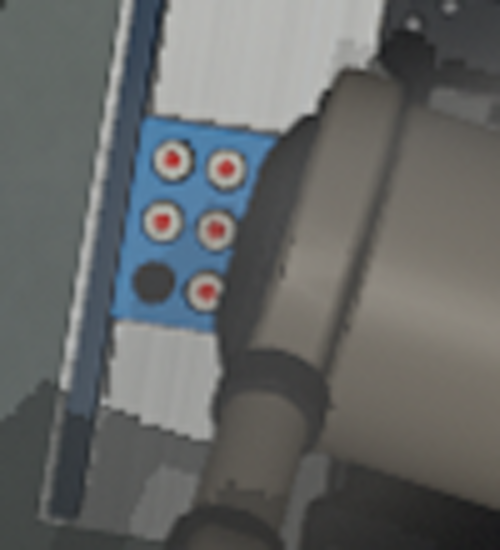

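The rack's left edge lies flush on the fence (crop 115–150, 120–315), and the force agrees at 16 N. Backing off, lifting, turning the jaws and going behind the rack.

```bash
python3 -c "
from h import *
print(readout.observe()['qpos'])"; python3 -m inch '-1 -6 0 0 0.3;-3 -20 0 0 0.3;0 0 35 0 0.3;0 0 35 0 0.3;-2 10 10 0.12 0.3;-5 10 0 0.12 0.3;-7 10 0 0.12 0.3;-7 10 0 0.12 0.3'; python3 -m inch '-7 10 0 0.12 0.3;-7 10 0 0.12 0.3;-7 10 0 0.12 0.3;-7 10 0 0.12 0.3;-4 5 0 0.12 0.3;0 0 0 0.12 0.3;0 0 0 0.12 0.3;0 0 0 0.12 0.3';python3 -m inch '0 0 0 0.12 0.3;0 0 0 0.01 0.3'; python3 -c "
from h import *
print(stat((-108,0))['qpos'])"
```

```text
[-0.31767613  0.5782809   1.83337765 -0.00510731  0.72931238 -0.15483061]
time: 5.75
tool_pos: [0.4692, -0.0662, 0.2732]
tool_rot: [1.387, 1.569, 0.142]
contact_force: [-0.4, -0.3, -0.6]
opening: 0.0275
time: 6.42
tool_pos: [0.4374, -0.0214, 0.2729]
tool_rot: [1.037, 1.57, 0.752]
contact_force: [0.5, -0.7, 0.6]
opening: 0.0274
time: 6.58
tool_pos: [0.4374, -0.0215, 0.2729]
tool_rot: [0.941, 1.57, 0.785]
contact_force: [0.1, 0.6, 0.5]
opening: 0.0277
t 6.58 dock xy [-104.8    2.3] tipz 94.9 jaw wrt dock 90.2 toolx [ 0.  0. -1.] F [0.1 0.6 0.5] Fdock [0.  0.6] open 0.0277
shift mm [-3.5 -1.7]
[-2.24662716e-01  3.54597938e-01  1.93379623e+00  6.47504811e-04
  8.52892179e-01 -1.63960453e+00]
```

```bash
python3 -m inch '-1 0 -35 -0.003 0.3;0 0 -30 0 0.3;0 0 -12 0 0.3;0 0 -3 0 0.3;0 0 0 0 0.3'; python3 -c "
from h import *
stat((50.5,0));c=cams.read_camera('top');crop(c,(250,190,450,410),2.5,'pics/t4.png')"
```

```text
time: 7.0
tool_pos: [0.4363, -0.0216, 0.1922]
tool_rot: [2.936, 1.569, 2.77]
contact_force: [-0.6, -1.1, 0.5]
opening: 0.0275
t 7.0 dock xy [-105.9    2. ] tipz 14.2 jaw wrt dock 89.6 toolx [-0.002  0.001 -1.   ] F [-0.6 -1.1  0.5] Fdock [-0.4 -1.2] open 0.0275
shift mm [154.1 -26.8]
```

View pics/t4.png

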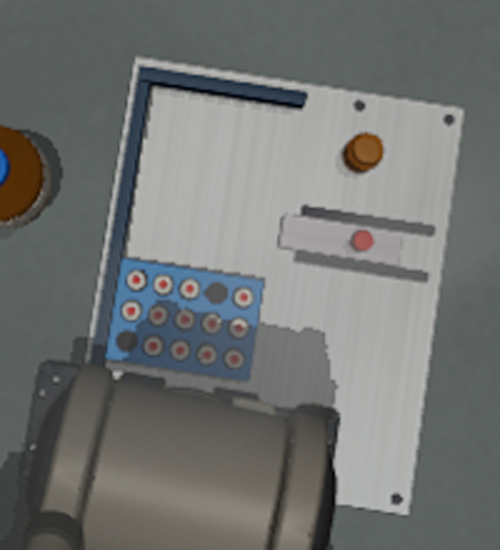

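The rack is flush along the fence, its right edge (265) stays clear of the latch end (280), and the fingers are behind it. Pushing along +x.

```bash
python3 -m inch '7.9 -1.25 0 0.004 0.3;7.9 -1.25 0 0 0.3;5.9 -0.95 0 0 0.3;5.9 -0.95 0 0 0.3;5.9 -0.95 0 0 0.3;5.9 -0.95 0 0 0.3;5.9 -0.95 0 0 0.3;5.9 -0.95 0 0 0.3';python3 -m inch '5.9 -0.95 0 0 0.3;5.9 -0.95 0 0 0.3;5.9 -0.95 0 0 0.3;5.9 -0.95 0 0 0.3;5.9 -0.95 0 0 0.3;5.9 -0.95 0 0 0.3;5.9 -0.95 0 0 0.3;5.9 -0.95 0 0 0.3'; python3 -c "
from h import *
stat((50.5,0));c=cams.read_camera('top');crop(c,(250,190,450,410),2.5,'pics/t5.png')"
```

```text
time: 7.72
tool_pos: [0.488, -0.0299, 0.1927]
tool_rot: [2.963, 1.57, 2.803]
contact_force: [-3.4, 0.1, 1.6]
opening: 0.0273
time: 8.38
tool_pos: [0.5354, -0.0376, 0.1927]
tool_rot: [1.477, 1.571, 1.317]
contact_force: [-2.4, 1.2, 0.5]
opening: 0.0275
t 8.38 dock xy [-5.5  2. ] tipz 14.7 jaw wrt dock 90.0 toolx [ 0.  0. -1.] F [-2.4  1.2  0.5] Fdock [-2.5  0.8] open 0.0275
shift mm [ 55.  -10.8]
```

View pics/t5.png

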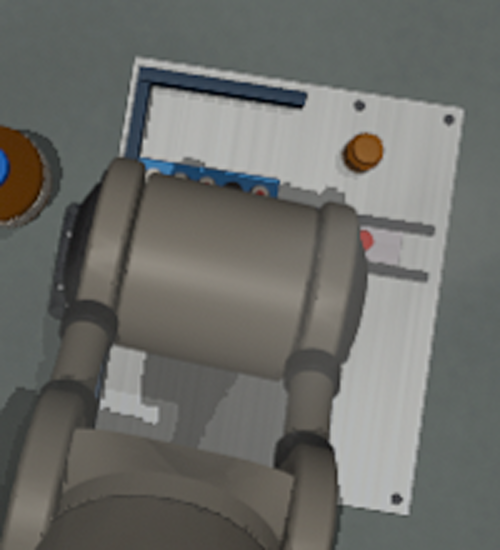

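```bash
python3 -c "
from h import *
c=cams.read_camera('top');print((px2w(c,[(274,265),(271,262)],0.002)[:,:2]-td)@Rd)
print((px2w(c,[(270,284)],.1)[:,:2]-td)@Rd)
c=cams.read_camera('side');crop(c,(190,150,440,350),3,'pics/s5.png')"
```

```text
[[0.04687464 0.11290314]
 [0.05134429 0.11912547]]
[[0.00863701 0.10452829]]
```

View pics/s5.png

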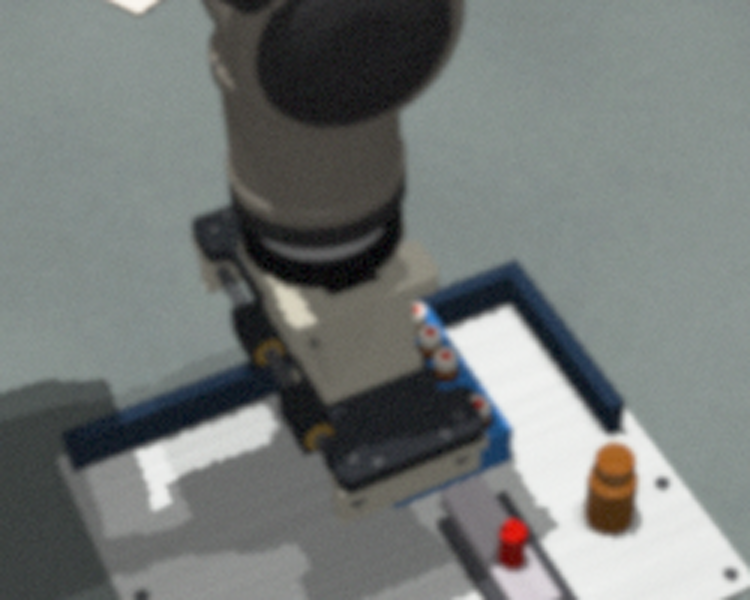

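The side view shows the rack tracking along the fence. The gripper body ends at dock y about 97 and the bottle starts at 113–119, so there is room. Continuing.

```bash
python3 -m inch '5.9 -0.95 0 0 0.3;5.9 -0.95 0 0 0.3;5.9 -0.95 0 0 0.3;5.9 -0.95 0 0 0.3;5.9 -0.95 0 0 0.3;5.9 -0.95 0 0 0.3;5.9 -0.95 0 0 0.3;4 -0.65 0 0 0.3'; python3 -m inch '2 -0.3 0 0 0.3;1 -0.2 0 0 0.3;0 0 0 0 0.3'; python3 -c "
from h import *
stat((50.5,2))"
```

```text
time: 9.2
tool_pos: [0.5809, -0.045, 0.1927]
tool_rot: [0.198, 1.57, 0.038]
contact_force: [-1.5, 0.1, -0.3]
opening: 0.0274
time: 9.45
tool_pos: [0.5833, -0.0453, 0.1928]
tool_rot: [0.187, 1.57, 0.027]
contact_force: [-0.9, 0.3, 0.1]
opening: 0.0277
t 9.45 dock xy [42.9  1.9] tipz 14.8 jaw wrt dock 90.0 toolx [ 0.  0. -1.] F [-0.9  0.3  0.1] Fdock [-1.   0.2] open 0.0277
shift mm [ 7.5 -1.1]
```

```bash
python3 -m inch '1.5 -0.25 0 0 0.3;1.5 -0.25 0 0 0.3;1.5 -0.25 0 0 0.3;0 0 0 0 0.3';python3 -m inch '1 -0.16 0 0 0.3;0.5 -0.08 0 0 0.3;0 0 0 0 0.3';python3 -m inch '1 -0.16 0 0 0.3;0 0 0 0 0.3'; python3 -c "
from h import *
stat((50.5,2))"
```

```text
time: 9.78
tool_pos: [0.5879, -0.0461, 0.1928]
tool_rot: [0.135, 1.57, -0.025]
contact_force: [-1.3, 0.2, -0.0]
opening: 0.0276
time: 10.03
tool_pos: [0.589, -0.0463, 0.1928]
tool_rot: [3.029, 1.57, 2.869]
contact_force: [-3.1, 0.4, 1.5]
opening: 0.0274
time: 10.2
tool_pos: [0.5894, -0.0463, 0.1927]
tool_rot: [3.123, 1.568, 2.963]
contact_force: [-7.1, 0.8, 4.5]
opening: 0.0274
t 10.2 dock xy [49.2  1.9] tipz 14.7 jaw wrt dock 90.0 toolx [-0.003  0.    -1.   ] F [-7.1  0.8  4.5] Fdock [-7.1 -0.3] open 0.0274
shift mm [ 1.3 -0.1]
```

```bash
python3 -m inch '1 -0.16 0 0 0.3;0 0 0 0 0.3';python3 -m inch '0.7 -0.1 0 0 0.3;0 0 0 0 0.3'; python3 -m inch '-5 0.8 0 0 0.3;-15 2.4 0 0 0.3;-20 3.2 0 0 0.3;-20 3.2 0 0 0.3;-10 1.5 0 0 0.3;0 0 0 0 0.3'; python3 -c "
from h import *
stat((42,-150));c=cams.read_camera('top');crop(c,(290,200,450,320),5,'pics/t6.png')"
```

```text
time: 10.37
tool_pos: [0.5898, -0.0464, 0.1927]
tool_rot: [3.136, 1.566, 2.976]
contact_force: [-9.8, 0.8, 7.0]
opening: 0.0274
time: 10.53
tool_pos: [0.5901, -0.0464, 0.1926]
tool_rot: [-3.134, 1.564, 2.99]
contact_force: [-12.2, 0.9, 8.2]
opening: 0.0274
time: 11.03
tool_pos: [0.5204, -0.0353, 0.1928]
tool_rot: [2.839, 1.57, 2.679]
contact_force: [0.1, 0.3, -0.2]
opening: 0.0276
t 11.03 dock xy [-20.7   1.9] tipz 14.8 jaw wrt dock 90.0 toolx [-0.001  0.    -1.   ] F [ 0.1  0.3 -0.2] Fdock [0.  0.3] open 0.0276
shift mm [  37.8 -159.9]
```

View pics/t6.png

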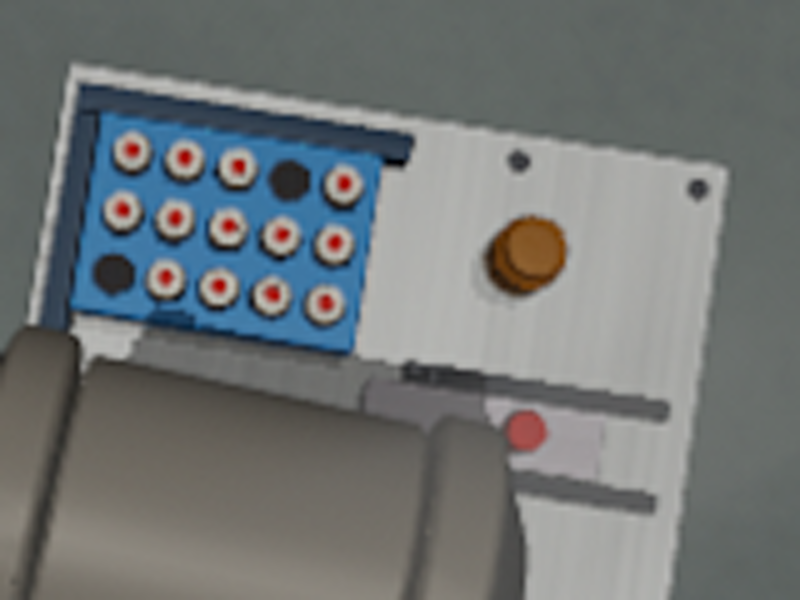

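Crop: rack top corners (103,112), (382,152), (357,352) and (73,308); the rack is up against the fence and the stop. Checking numerically.

```bash
python3 -c "
from h import *
c=cams.read_camera('top')
w=px2w(c,np.array([(103,112),(382,152),(357,352),(73,308)])/5+[290,200]-.4,.034)[:,:2]
d=(w-td)@Rd*1e3;print(d.round(1))
a,_,t,e=fit2(np.array([[35,50],[35,-50],[-35,-50],[-35,50]]),d);print(np.degrees(a),t,e)"
```

```text
[[129.1  59.9]
 [130.7 -38.7]
 [ 60.  -40.6]
 [ 59.5  59.1]]
0.7770544541164373 [94.82282784  9.93296627] 0.9214683042971004
```

```bash
python3 -m inch '0 0 35 0 0;0 0 35 0 0;0 0 20 0 0;3 -13 0 -0.12 0;3 -13 0 -0.12 0;3 -13 0 -0.12 0;3 -13 0 -0.12 0;3 -13 0 -0.12 0';python3 -m inch '3 -13 0 -0.12 0;3 -13 0 -0.12 0;3 -13 0 -0.12 0;3 -13 0 -0.12 0;3 -13 0 -0.12 0;3 -13 0 -0.12 0;3 -13 0 -0.12 0;2 -4 0 -0.13 0' ; python3 -m inch '2 -4 0 -0.12 0;0 0 0 -0.01 0;0 0 0 0 0';  python3 -c "
from h import *
stat((42,-150));c=cams.read_camera('top');crop(c,(280,205,380,280),8,'pics/t7.png')
c=cams.read_camera('side');crop(c,(190,220,440,420),3,'pics/s7.png')"
```

```text
time: 11.8
tool_pos: [0.5381, -0.1016, 0.2832]
tool_rot: [0.48, 1.568, -0.286]
contact_force: [-0.9, -0.3, 0.1]
opening: 0.0003
time: 12.05
tool_pos: [0.5396, -0.105, 0.2828]
tool_rot: [0.724, 1.569, -0.164]
contact_force: [0.6, -0.7, 0.3]
opening: 0.0003
t 12.05 dock xy [  9.3 -63.9] tipz 104.8 jaw wrt dock 48.3 toolx [ 0.001 -0.    -1.   ] F [ 0.6 -0.7  0.3] Fdock [ 0.7 -0.6] open 0.0003
shift mm [ 18.6 -90.2]out of range
```

View pics/t7.png

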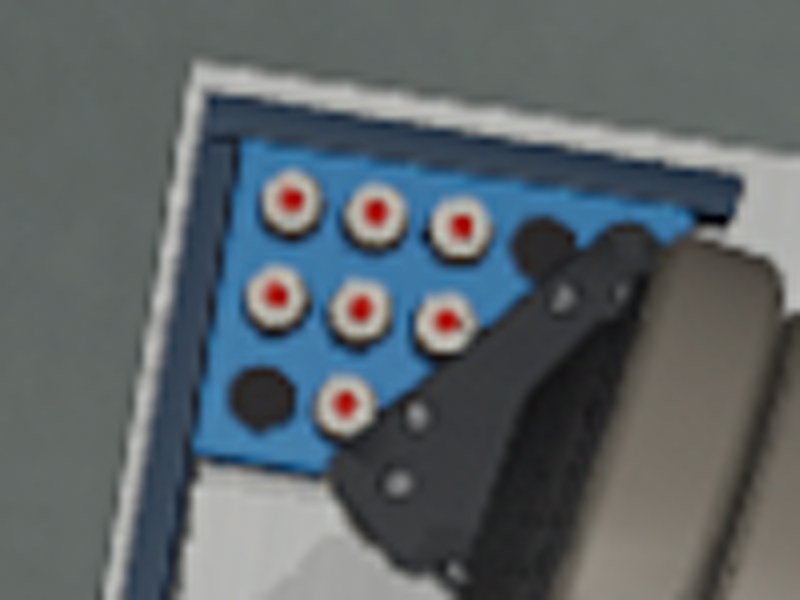

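View pics/s7.png

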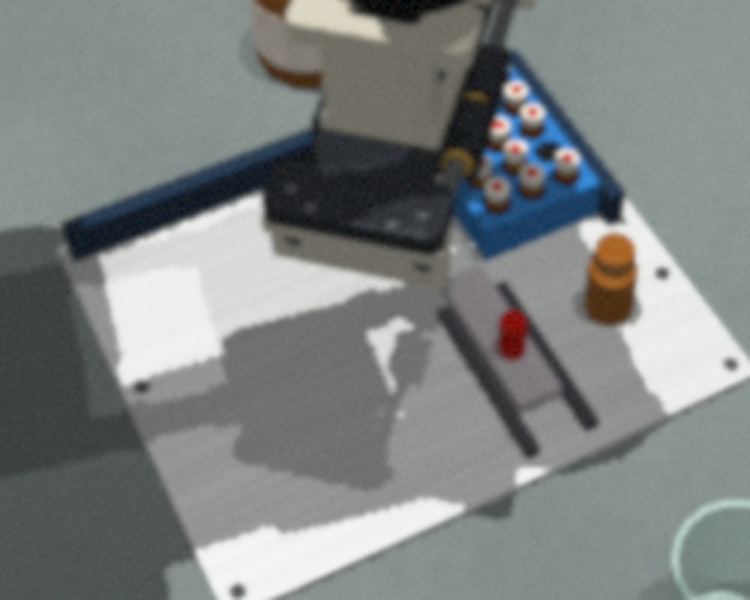

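The second call was refused (a turn value of 0.13 is out of range). In the top crop the rack's upper edge (243,140)–(695,210) has the same slope as the stop (8.8°), and its left edge lies along the fence, so it is square. Continuing to the knob's -y side.

```bash
python3 -m inch '2.6 -12 0 -0.12 0;2.6 -13 0 -0.12 0;2.6 -13 0 -0.12 0;2.6 -13 0 -0.12 0;2.6 -13 0 -0.12 0;2.6 -13 0 -0.12 0;2.8 -13 0 -0.12 0;0 0 0 0 0';python3 -c "
from h import *
stat((42.5,-150))"
```

```text
time: 12.82
tool_pos: [0.5577, -0.1961, 0.2829]
tool_rot: [1.012, 1.569, -0.72]
contact_force: [-0.4, -0.2, 0.4]
opening: 0.0
t 12.82 dock xy [  41.6 -151. ] tipz 104.9 jaw wrt dock -0.1 toolx [ 0.001 -0.001 -1.   ] F [-0.4 -0.2  0.4] Fdock [-0.3 -0.3] open 0.0
shift mm [1.  0.8]
```

```bash
python3 -m inch '1 0 -35 0 0;0 0 -30 0 0;0 0 -12 0 0;0 0 -2 0 0;0 0 0 0 0';python3 -c "
from h import *
stat((42.5,-118));c=cams.read_camera('side');crop(c,(250,220,470,400),3.4,'pics/s8.png')"
```

```text
time: 13.23
tool_pos: [0.5583, -0.194, 0.2036]
tool_rot: [-1.972, 1.57, 2.584]
contact_force: [-0.6, 0.1, 0.7]
opening: 0.0005
t 13.23 dock xy [  41.9 -148.8] tipz 25.6 jaw wrt dock 0.2 toolx [-0.001  0.001 -1.   ] F [-0.6  0.1  0.7] Fdock [-0.6  0. ] open 0.0005
shift mm [ 5.5 30.4]
```

View pics/s8.png

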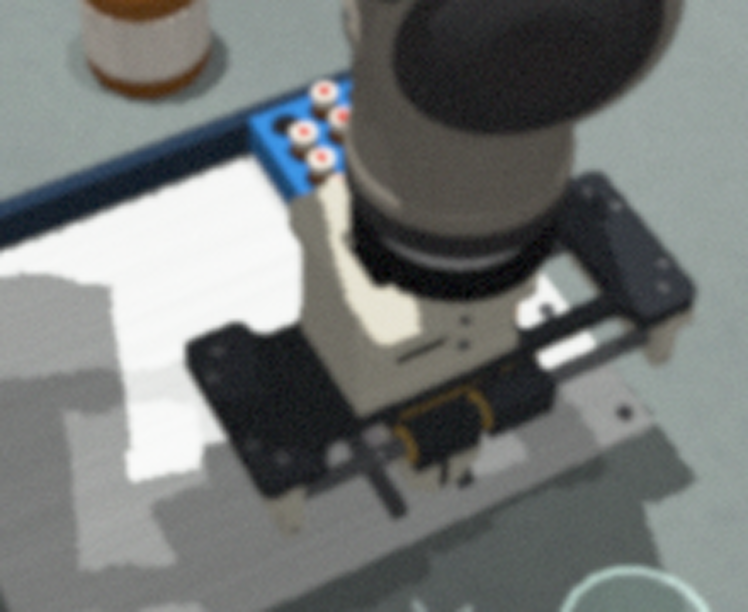

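The fingers stand on the -y side of the knob, above the guides, and the body is clear of the vial and beaker. Pushing the knob.

```bash
python3 -m inch '1.6 10 0 0 0;1.6 10 0 0 0;1 6 0 0 0;1 6 0 0 0;1 6 0 0 0;1 6 0 0 0;1 6 0 0 0;1 6 0 0 0'; python3 -m inch '0.8 5 0 0 0;0.6 4 0 0 0;0.3 2 0 0 0;0.3 2 0 0 0;0 0 0 0 0'; python3 -c "
from h import *
stat((42.5,-73.5))"
```

```text
time: 13.95
tool_pos: [0.5675, -0.1381, 0.2039]
tool_rot: [0.943, 1.57, -0.787]
contact_force: [-1.3, -1.3, 1.7]
opening: 0.0006
time: 14.37
tool_pos: [0.5694, -0.1253, 0.2036]
tool_rot: [-2.772, 1.571, 1.781]
contact_force: [-0.5, -0.2, 0.0]
opening: 0.0003
t 14.37 dock xy [ 42.  -79.2] tipz 25.6 jaw wrt dock 0.0 toolx [-0.  0. -1.] F [-0.5 -0.2  0. ] Fdock [-0.5 -0.3] open 0.0003
shift mm [1.4 5.6]
```

```bash
python3 -m inch '0.3 2 0 0 0;0.3 2 0 0 0;0 0 0 0 0'; python3 -m inch '0.2 1 0 0 0;0 0 0 0 0';python3 -m inch '0.2 1 0 0 0;0 0 0 0 0';python3 -m inch '0.2 1 0 0 0;0 0 0 0 0'; python3 -c "
from h import *
stat((42.5,-73.5))"
```

```text
time: 14.62
tool_pos: [0.57, -0.1214, 0.2036]
tool_rot: [-2.274, 1.571, 2.28]
contact_force: [1.2, 0.1, -0.2]
opening: 0.0002
time: 14.78
tool_pos: [0.5702, -0.1206, 0.2037]
tool_rot: [-2.163, 1.571, 2.39]
contact_force: [-0.1, -1.5, 0.2]
opening: 0.0006
time: 14.95
tool_pos: [0.5704, -0.1195, 0.2037]
tool_rot: [-1.885, 1.571, 2.668]
contact_force: [-0.4, -0.8, -0.9]
opening: 0.0004
time: 15.12
tool_pos: [0.5705, -0.1189, 0.2037]
tool_rot: [-0.185, 1.57, -1.915]
contact_force: [-0.8, -3.1, -0.6]
opening: 0.0006
t 15.12 dock xy [ 42.  -72.7] tipz 25.7 jaw wrt dock 0.0 toolx [-0.    -0.001 -1.   ] F [-0.8 -3.1 -0.6] Fdock [-0.3 -3.2] open 0.0006
shift mm [ 0.3 -0.9]
```

```bash
python3 -m inch '0.2 1 0 0 0;0 0 0 0 0';python3 -m inch '0.2 1 0 0 0;0 0 0 0 0';python3 -m inch '0 0 0 0 0;0 0 0 0 0'; python3 -c "
from h import *
stat((42.5,-73.5))"
```

```text
time: 15.28
tool_pos: [0.5706, -0.1185, 0.2037]
tool_rot: [-0.061, 1.569, -1.79]
contact_force: [-1.9, -8.0, -0.3]
opening: 0.0004
time: 15.45
tool_pos: [0.5707, -0.1181, 0.2038]
tool_rot: [-0.066, 1.568, -1.795]
contact_force: [-3.6, -11.7, -0.3]
opening: 0.0006
time: 15.62
tool_pos: [0.5707, -0.1182, 0.2037]
tool_rot: [-0.08, 1.568, -1.81]
contact_force: [-3.4, -10.7, -0.7]
opening: 0.0007
t 15.62 dock xy [ 42.1 -72. ] tipz 25.7 jaw wrt dock 0.0 toolx [-0.001 -0.003 -1.   ] F [ -3.4 -10.7  -0.7] Fdock [ -1.7 -11.1] open 0.0007
shift mm [ 0.2 -1.5]
```

The knob is against a hard stop at about 11 N, at the expected place. Backing away and looking.

```bash
python3 -m inch '-1 -6 0 0 0;-3 -18 0 0 0;-3 -18 0 0 0;0 0 35 0 0;0 0 40 0 0;0 0 40 0 0;-25 -10 40 0 0;-35 -10 0 0 0'; python3 -m inch '-35 -10 0 0 0;-35 -10 0 0 0;-35 -10 0 0 0;-20 0 0 0 0;0 0 0 0 0'; python3 -c "
from h import *
stat();c=cams.read_camera('top');crop(c,(280,200,440,320),5,'pics/t9.png');cv2.imwrite('pics/t9f.png',c['color'][:,:,::-1])
c=cams.read_camera('side');crop(c,(190,150,490,390),2.6,'pics/s9.png')"
```

```text
time: 16.28
tool_pos: [0.5098, -0.1774, 0.3604]
tool_rot: [1.353, 1.556, -0.375]
contact_force: [-0.1, -1.7, 0.4]
opening: 0.0008
time: 16.7
tool_pos: [0.3794, -0.2069, 0.3534]
tool_rot: [-2.251, 1.569, 2.3]
contact_force: [0.7, -0.5, 0.7]
opening: 0.0007
t 16.7 dock xy [-132.7 -189.9] tipz 175.4 jaw wrt dock -0.1 toolx [-0.001  0.002 -1.   ] F [ 0.7 -0.5  0.7] Fdock [ 0.7 -0.3] open 0.0007
```

View pics/t9.png

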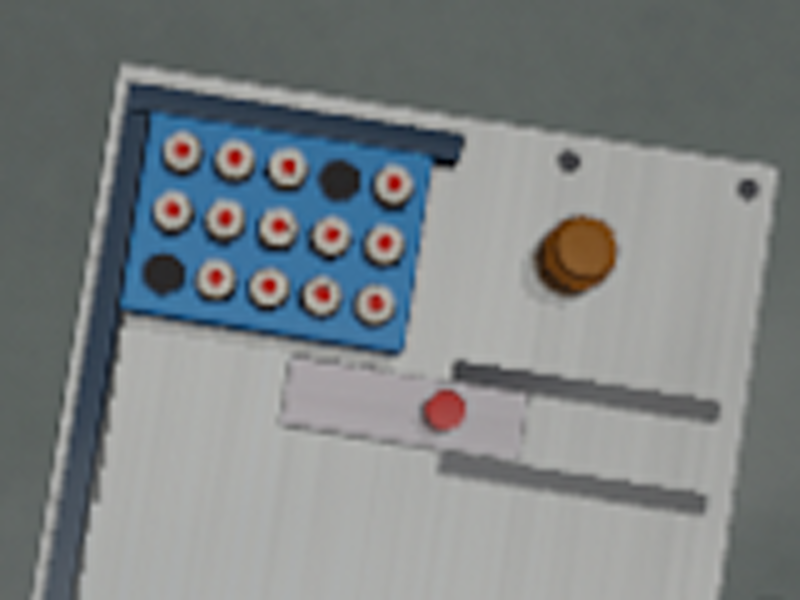

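View pics/s9.png

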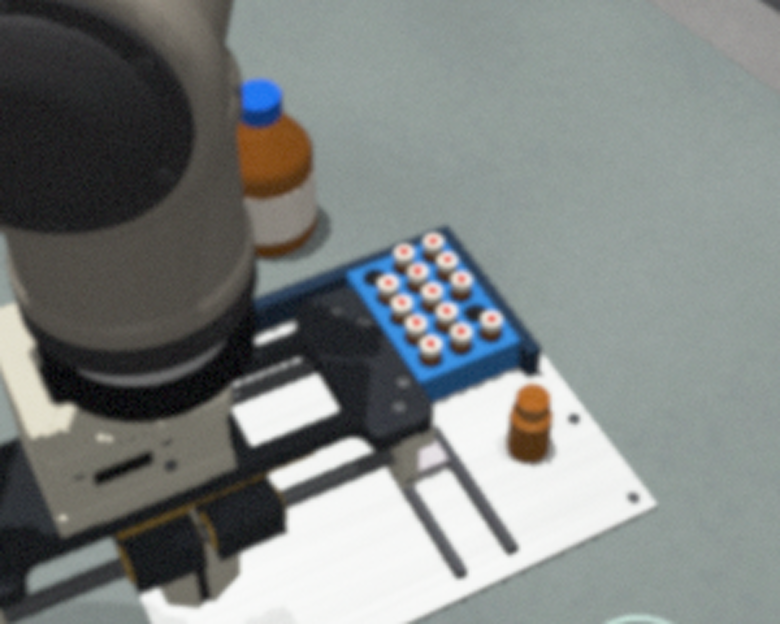

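View pics/t9f.png

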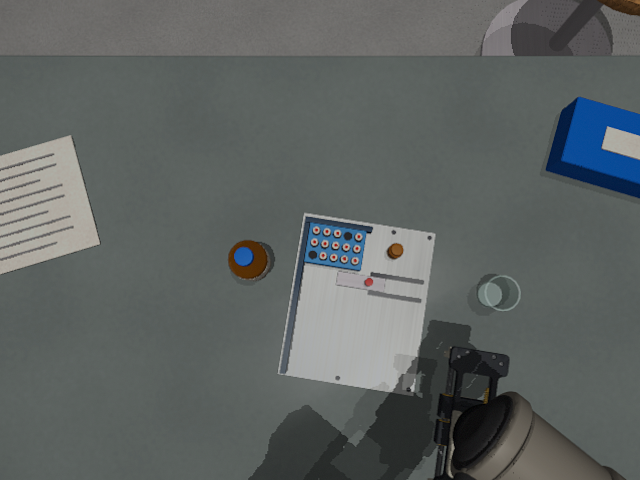

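Knob top at crop (444,410); rack corners (153,112), (432,154), (403,353) and (123,308). The bar is across behind the rack, and the bottle (248,260), beaker (499,293) and vial (396,251) are where they were. Final numeric check.

```bash
python3 -c "
from h import *
c=cams.read_camera('top')
f=lambda p,z:(px2w(c,np.array(p)/5+[280,200]-.4,z)[:,:2]-td)@Rd*1e3
print('knob',f([(444,410)],.044))
d=f([(153,112),(432,154),(403,353),(123,308)],.034);print(d.round(1))
a,_,t,e=fit2(np.array([[35,50],[35,-50],[-35,-50],[-35,50]]),d);print(np.degrees(a),t,e)
# edge fits: fence top inner edge, stop inner bottom line
import cv2
a=cv2.imread('pics/top0.png').astype(int);b=cv2.imread('pics/t9f.png').astype(int)
D=np.abs(a-b).sum(2)
for n,(x0,y0,x1,y1) in dict(bottle=(225,235,275,285),beaker=(474,270,525,315),vial=(384,240,408,262)).items(): print(n,D[y0:y1,x0:x1].mean().round(1),D[y0:y1,x0:x1].max())
print('bg',D[100:200,150:270].mean())"
```

```text
knob [[ 41.46743671 -55.55672682]]
[[129.1  59.9]
 [130.  -38.8]
 [ 59.4 -39.3]
 [ 59.5  59.1]]
0.3421760809190858 [94.5071522  10.23572703] 0.9168842680497846
bottle 7.2 18
beaker 8.1 15
vial 9.3 15
bg 8.21825
```

```bash
python3 -c "
from cell import workorder;print(workorder.hand_in())"
```

```text
the job is handed in; nothing more can be done
None
```

The rack is seated against both the side fence and the end stop, and the latch bar is fully across behind it. I handed the job in after about 17 s of the 69 s allowed; hand-in gives no verdict.

- **Rack:** I pushed it sideways to the fence (contact rose to 16 N), then along the fence to the end stop (about 12 N), without lifting it. The last top picture puts it at dock (94.5, 10.2) mm against the seat at (95, 10) mm. It is turned 0.3°, which is within what I can measure.
- **Latch:** I pushed the knob until it stopped hard at about 11 N. The picture puts the knob at dock y = -55.6 mm against -57 mm expected. I took the 1.4 mm difference as calibration and picking error, because the hard stop was clear in the force.
- **Bystanders:** The picture areas around the bottle, beaker and vial changed no more than the background noise, so they have not moved.

One move call was refused because I typed a turn over the limit. It did nothing, and I re-planned and carried on. The arm ended clear of everything.

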